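Index the banding wheel to its next station

TASK

The bowl on the potter's indexed banding wheel is due for its next facet: pull the red-knobbed spring pin up out of its hole, turn the wheel counter-clockwise (seen from above) to the very next hole, in the brass sector, and let the spring drop the pin fully home there. Work gently: never force the pin against the index plates, keep the bowl standing in the middle of the wheel, leave the other things on the table where they are, and let go of the knob at the end.

Things in the scene. Friction and masses are not known exactly. Their poses are not given: they have to be found in the camera images.
- wheel (a joint): Angle of the banding wheel on its upright axle, rad, counter-clockwise positive seen from above; about 0 with the pin in the start hole. Range -0.25 to 1.45; light friction (0.1 N m, about 1 N at the knob), stays where left. The wheel is a round grey disc 190 mm across, top 75 mm above the table.
- pin (a joint): Lift of the spring index pin, m: 0 = fully home (lower stop), 0.013 = tip resting on the dark start plate, 0.012 = tip resting on the brass sector, 0.020 = upper stop. A spring pushes it down with 4 N at 0, plus 0.25 N per mm of lift. Pin 8 mm thick, chamfered tip; holes 10 mm wide along the circle: it drops in only within 1 to 2 mm of a hole's middle, and then locks the wheel.
- knob (a point): Middle of the red knob on top of the pin: upright cylinder, 24 mm diameter, 30 mm high, white spot on top. This point is 15 mm below its top and, with the pin home, 89 mm above the table. It rides 130 mm from the axle, moves with pin and wheel and does not spin. Pinch it from above with one finger ahead of it and one behind it along its circle: nothing stands near there.
- wheel_centre (a point): Centre of the wheel's upper face, on the axle, 75 mm above the table; the knob circles about it.
- bracket_end (a point): Outer end, at its upper face, of the dark flat bracket (26 mm wide, upper face 68 mm above the table) that sticks out from under the wheel and carries the pin; 149 mm from the axle. With the pin home the knob's underside is 6 mm above it.
- stand: Round green foot under the wheel, 300 mm across, 46 mm high, fixed to the table; origin on the axle at table level, x axis pointing from the axle to the start hole. Two flat arcs with small dark holes lie on it, 130 mm from the axle.
- index_plate: The arcs; origin and axes as the foot's. Dark steel arc (face 51 mm high) with the start hole; brass sector (face 50 mm) going on counter-clockwise. The sector is clamped at an unmeasured angle: its first hole, the one wanted, is 0.68 to 1.06 rad from the start hole; a wrong hole follows 0.42 rad later. Over 30 N of pin on arc, pressing or sideways, damages them.
- bowl: Biscuit-fired bowl, beige-pink, 110 mm across and 58 mm high, standing loose in the middle of the wheel; origin at the centre of its underside. It must stay upright and within 15 mm of the wheel's centre.
- cup: White cup, 72 mm across, 85 mm high, standing on the table to the robot's right; origin at the centre of its underside. Leave it alone.
- glaze_jar: Amber glaze jar with a black cap, 64 mm across, 90 mm high, beyond the wheel; origin at the centre of its underside. Leave it alone.
- brush: Brush 190 mm long lying on the table to the right; origin in its middle. Leave it alone.
- rib: Flat wooden throwing rib 110 x 50 x 8 mm lying beyond the wheel; origin at its underside's centre. Leave it alone.
- test_tile: Blue glazed test tile 60 x 90 x 8 mm lying to the left; origin at its underside's centre. Leave it alone.
- trim_tool: Trimming tool, 165 mm long, wooden handle with a wire loop, lying to the left; origin near its middle. Leave it alone.
Not all that is in view belongs to the job. There is more than one size of the bowl; the one meant has the size given above.

How it is judged:
By the outcome, as a careful person would: the job done as asked, in the order asked, and still so for the second after the job is handed in, with the robot touching nothing.
It also fails if it takes over 50 s, if anything falls off the work surface, if the arm or the gripper's body presses on something with over 40 N, if the wrist force passes 120 N, or if a joint passes its speed limit or range.

ROBOT

A 7-joint arm with a two-finger parallel gripper is mounted at the origin on the work surface. World frame = base frame: x ahead of the robot, y to its left, z up, the work surface at z = 0. Lengths are in m, angles in rad, forces in N, time in s.
With the tool pointing down it reaches from about 0.425 to 1.025 m from the base axis. Payload 3.6 kg.
Tool frame: the origin (TCP) lies at the very end of the fingers, on their centre line; the grasp point (between the pads) lies 19 mm behind it (ctrl.grasp_offset is the distance from the TCP to the grasp point, in m); z points along the fingers, y is the line along which they close (so a half turn about z gives the same grasp; the last joint's range is limited). The gripper opens to 85 mm and grips with 20 to 120 N. Pads are 22 mm wide; open, the fingers measure 114 mm over their backs; the gripper's body (76 mm by 85 mm) begins 54 mm behind the grasp point. The pads swing forward as they close: fully open they stand 13 mm farther back than shut.
Start: joints at [-1.3, 0.591, 0.048, 1.609, -0.033, 0.943, -0.034], TCP at [0.258, 0.678, 0.231] pointing down, gripper open.
Joint ranges: [-2.69, 2.69], [-0.47, 2.24], [-1.27, 1.36], [0.19, 2.51], [-1.53, 4.68], [0.08, 2.07], [-3.09, 3.09]. Speed limits (rad/s): [2.57, 2.57, 3.14, 3.14, 3.14, 3.14, 3.14].

INTERFACE

Orientations are given as a unit quaternion [x, y, z, w].
In Python, from station import ctrl, capture, camera_info, close_job, find_in, silhouettes gives the robot as it stands. The module is installed in compiled form; this text tells all that it offers.
- The arm moves only by the tool carry_out, never from a script. Its argument "moves" is a list of rows, each a list of 7 numbers: the opening, from -1 (shut) to 1 (fully open), then the shift along the tool's x, y, z as a fraction of full scale, then the turn, a rotation vector about the tool's x, y, z as a fraction of full scale. In form: [[fingers, dx, dy, dz, ax, ay, az], ...]. A call has exactly 5 rows; each row shifts and turns the commanded pose from where the row before left it, along the tool's axes as they then stand; what a row does not reach is not made up. Full scale, the value 1, is 0.025 m for a shift and 0.08 rad for a turn. A row lasts 1/8 s, in which the tool goes at most 62.5 mm and 10.7 degrees, less where a joint would pass 70% of its speed; a pose out of reach is approached as far as the arm can. A call with a number of a shift or a turn outside -1 to 1 is refused whole. A call with a gripper value outside its range is refused whole. The fingers move at their own pace and stop on an object; the grip force is fixed at half the most. Time passes only in rows, so rows that do not move let the fingers close, or fill a call up. It gives the time, the measured TCP pose, the force, the opening and the grip force at its end, in the units of the state.
- ctrl.observe(): the state, without advancing time (a new reading comes with each control period).
- capture(name): name is "scene" or "top" or "wrist"; returns the picture (480x640x3 uint8, blue, green, red); there is no depth.
- camera_info(name): a dict with "mtx" (3x3 intrinsics, pixels), "k1" (the pictures are not rectified: a ray, as slopes to the right and down, at radius r is drawn at 1 + k1 r^2 times it, then the intrinsics apply), "R" (3x3) and "t" (3): a world point X has camera coordinates R X + t. Camera axes: x right, y down, z forward; pixel columns grow to the right and rows downward; lengths in m; the calibration is good to about 2 mm. A picture is of the moment at which its call begins: read the wrist's pose just before it. camera_info takes no time and is no camera call; for the wrist camera it gives the pose at the moment of the call.
- close_job(): hands the job in; it is judged then, once.
Trained networks look in the newest picture that a camera, given by its name, has taken for a name from the list of things; names that differ only in an ending like _2 or _b are one class to them, and where a whole thing is asked for, a point or a joint stands for the part that bears it (a point fixed in the world has none). Each returns a list of dicts, best first, with "score" (0 to 1); they miss things now and then, are a little off and sometimes report something else, mostly with a low value. They report only what shows in the picture. A call takes as long as a camera call. They do not tell look-alikes from the thing itself.
- find_in(label, camera): "extent" ([left, top, right, bottom] in pixels, round what is visible of it).
- silhouettes(label, camera): "region" (480x640 bool, what is visible of it) and "extent" ([left, top, right, bottom] in pixels, round what is visible of it).
The state is a dict: "time_s": time; "qpos": joint angles; "joint_velocities": joint speeds; "effort": joint torques, N m; "eef_pos": TCP position; "orientation": TCP orientation; "wrist_force": force on the tool from outside, world axes, zero at the start; "wrist_torque": the same for the moment, N m; "grip_width": finger opening in m; "finger_force": force on a finger pad.
Only numpy, scipy, OpenCV 4.12 (cv2) and the standard library are available. Lean on these libraries where they do the work, as an engineer would, in place of code of your own. Each camera call takes 0.05 s, during which the arm holds its last target. There are 200 camera calls.

## Working session

There is one attempt and no reset: what is moved stays moved. The work goes in short steps, Python scripts to look and compute and a tool call to move; the robot and the scene stay as the last step left them, time stands still between calls to the robot, and variables do not carry over. Pictures are saved under pics/ and viewed, at most 10 in all, crops included, and the job is handed in when it is done.

Besides the shell and the picture viewer there is one more tool, called after "Emit:" by a JSON object that holds its "name" and its "arguments", one argument or row to a line. carry_out: Moves the arm, as the interface text tells. Shift numbers are shares of 0.025 m and turn numbers shares of 0.08 rad, none past 1 either way. Its arguments: {"type":"object","properties":{"moves":{"type":"array"}},"required":["moves"]}

```bash
mkdir -p pics
cat > h.py <<'E'
import numpy as np, cv2
from station import ctrl, capture, camera_info, close_job, find_in, silhouettes
def ray(cam,u,v,ci=None):
    ci=ci or camera_info(cam); K=np.array(ci["mtx"]);R=np.array(ci["R"]);t=np.array(ci["t"])
    p=np.array([(u-K[0,2])/K[0,0],(v-K[1,2])/K[1,1]]);q=p.copy()
    for _ in range(20): q=p/(1+ci["k1"]*(q@q))
    return -R.T@t, R.T@np.array([q[0],q[1],1])
def at(cam,u,v,z,ci=None):
    c,d=ray(cam,u,v,ci); return c+d*(z-c[2])/d[2]
def proj(cam,X,ci=None):
    ci=ci or camera_info(cam); K=np.array(ci["mtx"]);x=np.array(ci["R"])@np.array(X)+np.array(ci["t"]);q=x[:2]/x[2]
    q=q*(1+ci["k1"]*(q@q)); return K[:2,:2]@q+K[:2,2]
E
python3 - <<'E'
from h import *
for c in ["scene","top"]:
    im=capture(c); cv2.imwrite(f"pics/{c}0.png",im)
    for l in ["knob","wheel","bowl","stand","bracket_end","index_plate","cup","glaze_jar"]:
        print(c,l,[(np.round(d["extent"]).tolist(),round(d["score"],2)) for d in find_in(l,c)[:3]])
E
```

```text
scene knob [([225.0, 226.0, 237.0, 241.0], 0.58)]
scene wheel [([222.0, 215.0, 330.0, 258.0], 0.89), ([221.0, 208.0, 352.0, 293.0], 0.27)]
scene bowl [([265.0, 193.0, 310.0, 232.0], 0.67), ([386.0, 239.0, 417.0, 266.0], 0.59), ([365.0, 185.0, 430.0, 235.0], 0.57)]
scene stand [([220.0, 207.0, 352.0, 296.0], 0.82)]
scene bracket_end [([221.0, 216.0, 331.0, 255.0], 0.76)]
scene index_plate [([227.0, 247.0, 311.0, 278.0], 0.56)]
scene cup [([145.0, 268.0, 180.0, 319.0], 0.97)]
scene glaze_jar [([341.0, 271.0, 372.0, 323.0], 0.72)]
top knob [([402.0, 272.0, 414.0, 284.0], 0.69)]
top wheel [([297.0, 229.0, 412.0, 321.0], 0.69)]
top bowl [([166.0, 243.0, 236.0, 316.0], 0.89), ([314.0, 244.0, 366.0, 297.0], 0.78), ([220.0, 200.0, 255.0, 234.0], 0.76)]
top stand [([271.0, 205.0, 416.0, 348.0], 0.67)]
top bracket_end [([297.0, 229.0, 415.0, 320.0], 0.93)]
top index_plate [([338.0, 206.0, 414.0, 309.0], 0.66)]
top cup [([458.0, 214.0, 501.0, 252.0], 0.56)]
top glaze_jar [([305.0, 138.0, 335.0, 175.0], 0.88)]
```

View pics/top0.png

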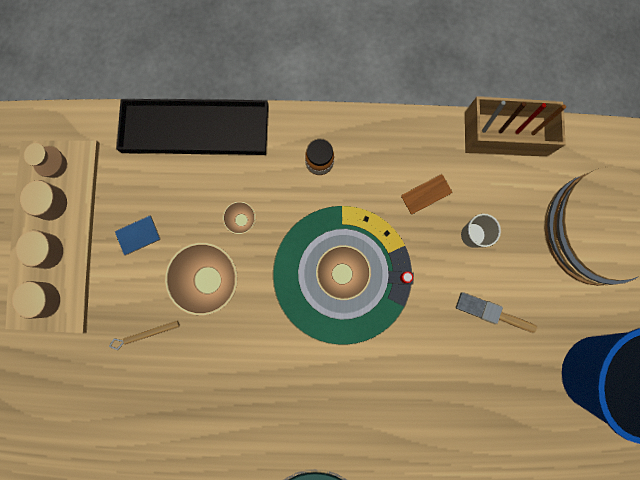

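View pics/scene0.png

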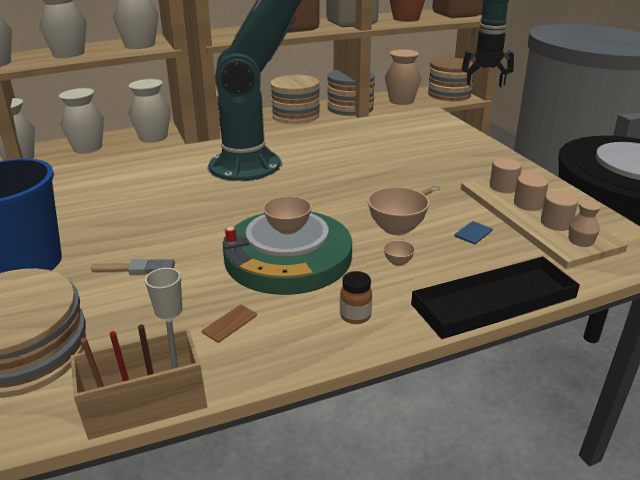

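Top picture: the only red knob stands at (407,278). The bowls are large (201,279), small (240,217) and the 110 mm one on the wheel (342,272). The brass holes are near (387,233), which is the first, and (366,219), which is the wrong one. The red brush handles at (515,118) are not the knob.

Run:
```python
from h import *
im=cv2.imread("pics/top0.png"); ci=camera_info("top")
cv2.imwrite("pics/crop1.png",cv2.resize(im[195:355,260:430],None,fx=3.7,fy=3.7,interpolation=cv2.INTER_CUBIC))
hsv=cv2.cvtColor(im,cv2.COLOR_BGR2HSV)
b,g,r=[im[...,i].astype(int) for i in range(3)]
roi=np.zeros(im.shape[:2],bool); roi[195:355,260:430]=1
# knob
m=roi&(r>120)&(g<70)&(b<70); ys,xs=np.nonzero(m); print("red",xs.mean(),ys.mean(),len(xs),xs.min(),xs.max(),ys.min(),ys.max())
w=roi&(r>170)&(g>170)&(b>170)&(np.hypot(np.arange(640)[None]-407,np.arange(480)[:,None]-278)<9); ys,xs=np.nonzero(w)
kp=np.array([xs.mean(),ys.mean()]);K=at("top",*kp,0.104,ci);print("spot",kp,K)
# wheel: grey low sat
m=(roi&(hsv[...,1]<45)&(hsv[...,2]>110)).astype(np.uint8); n,l,s,c=cv2.connectedComponentsWithStats(m);i=1+s[1:,4].argmax()
cs=max(cv2.findContours((l==i).astype(np.uint8),0,1)[0],key=len)[:,0].astype(float)
P=np.array([at("top",*p,0.075,ci)[:2] for p in cs])
A=np.c_[2*P,np.ones(len(P))];f=np.linalg.lstsq(A,(P**2).sum(1),rcond=None)[0];d=np.hypot(*(P-f[:2]).T)
P=P[d>0.085];A=np.c_[2*P,np.ones(len(P))];f=np.linalg.lstsq(A,(P**2).sum(1),rcond=None)[0]
C=f[:2];print("wheel C",C,"R",np.sqrt(f[2]+C@C))
# stand green
m=roi&(hsv[...,0]>55)&(hsv[...,0]<95)&(hsv[...,1]>90);cs=max(cv2.findContours(m.astype(np.uint8),0,1)[0],key=len)[:,0]
P=np.array([at("top",*p,0.046,ci)[:2] for p in cs]);d=np.hypot(*(P-C).T);P=P[(d>.14)&(d<.16)]
A=np.c_[2*P,np.ones(len(P))];f=np.linalg.lstsq(A,(P**2).sum(1),rcond=None)[0];print("stand C",f[:2],np.sqrt(f[2]+f[:2]@f[:2]))
v=K[:2]-C;a0=np.arctan2(v[1],v[0]);print("knob r",np.hypot(*v),"ang",a0)
# unwrap the ring: dark within brass
br=roi&(hsv[...,0]>15)&(hsv[...,0]<35)&(hsv[...,1]>150)&(hsv[...,2]>120)
hull=cv2.morphologyEx(br.astype(np.uint8),cv2.MORPH_CLOSE,np.ones((9,9)))
dk=(hull>0)&(hsv[...,2]<110);n,l,s,c=cv2.connectedComponentsWithStats(dk.astype(np.uint8))
for i in range(1,n):
    if s[i,4]>3:
        wt=(l==i)*(255.-hsv[...,2]); u=(wt.sum(0)@np.arange(640))/wt.sum();vv=(wt.sum(1)@np.arange(480))/wt.sum()
        H=at("top",u,vv,0.050,ci)[:2]-C;print("hole",u,vv,s[i,4],"r",np.hypot(*H),"rel",np.arctan2(H[1],H[0])-a0)
ys,xs=np.nonzero(br)
print(ctrl.observe()["time_s"],ctrl.observe()["orientation"],ctrl.observe()["eef_pos"],ctrl.grasp_offset)
for cc in ["scene","top"]: print(cc,-np.array(camera_info(cc)["R"]).T@camera_info(cc)["t"])
u=find_in("bowl","top")
```

```text
red 408.55 266.9 40 402 425 206 282
spot [407.42857143 276.67346939] [ 0.5406393  -0.17734912  0.104     ]
wheel C [ 0.54613742 -0.04712631] R 0.09327281961518248
stand C [ 0.54636728 -0.04734417] 0.14675489792185836
knob r 0.13033882341130282 ang -1.6129921696801135
hole 365.71009708737864 218.5706796116505 24 r 0.129978503144445 rel 1.2327684900930356
hole 386.4688284115036 232.99343756031655 24 r 0.13006368383580394 rel 0.81083154474446
0.9 [1.80878876e-01 9.83505380e-01 2.18698400e-05 1.63266623e-05] [0.25798901 0.67756695 0.23133067] 0.0187
scene [ 1.6639213  -0.40944475  0.76855879]
top [0.48525468 0.01009644 1.18988272]
```

View pics/crop1.png

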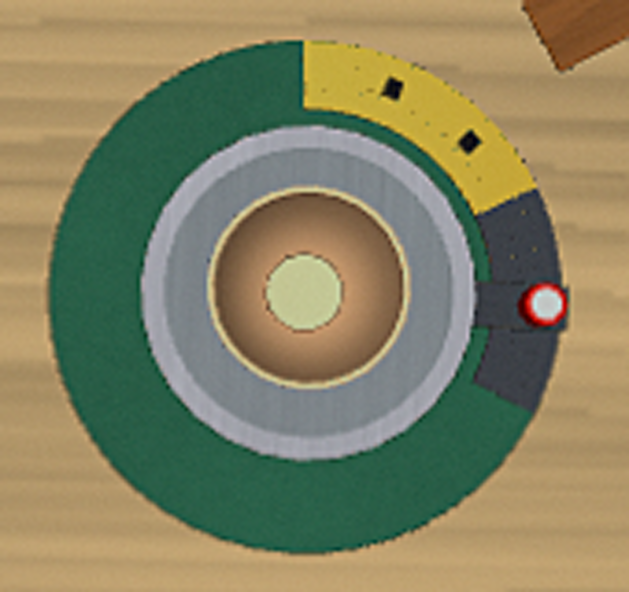

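Crop confirms: the red knob is on the bracket at the dark plate, the first brass hole is at about 0.81 rad and the next at 1.23. Now I'll plan the transfer.

```bash
cat >> h.py <<'E'
def plan(goal,yaw,n=None,path=None):
    """rows from the measured pose to goal (xyz) with tool-y angle yaw"""
    s=ctrl.observe(); p=np.array(s["eef_pos"]);q=s["orientation"];th=2*np.arctan2(q[0],q[1]);th=np.pi/2-th
    dy=(yaw-th+np.pi/2)%np.pi-np.pi/2; print("now",p.round(4),"yaw",round(th,4),"dyaw",round(dy,4),"d",(np.array(goal)-p).round(4))
    n=n or int(np.ceil(max(np.abs(np.array(goal)-p).max()/0.0235,np.hypot(*(np.array(goal)-p)[:2])/0.0245,abs(dy)/.078)))
    rem=p.copy();t=th;t0=th
    for k in range(n):
        d=(np.array(goal)-rem)/(n-k);X=np.array([-np.sin(t),np.cos(t),0]);Y=np.array([np.cos(t),np.sin(t),0])
        r=np.round([d@X/.025,d@Y/.025,-d[2]/.025,0,0,-(t0+dy-t)/(n-k)/.08],2)
        rem=rem+.025*(r[0]*X+r[1]*Y)+np.array([0,0,-.025*r[2]]);t-=.08*r[5]
        print(k+1,r.tolist())
    print("end",rem,t)
def st():
    s=ctrl.observe();q=s["orientation"];print("t",round(s["time_s"],2),np.round(s["eef_pos"],4),"yaw",round(np.pi/2-2*np.arctan2(q[0],q[1]),4),"F",np.round(s["wrist_force"],1),"T",np.round(s["wrist_torque"],2),"w",round(s["grip_width"],4),"ff",s["finger_force"],"q",np.round(s["qpos"],2))
E
python3 -c "
from h import *
plan([0.5406,-0.1773,0.18],-0.042)"
```

```text
now [0.258  0.6775 0.2313] yaw 1.207 dyaw -1.249 d [ 0.2826 -0.8548 -0.0513]
1 [-0.61, -0.75, 0.06, 0.0, 0.0, 0.42]
2 [-0.64, -0.73, 0.06, 0.0, 0.0, 0.42]
3 [-0.66, -0.71, 0.06, 0.0, 0.0, 0.42]
4 [-0.69, -0.69, 0.06, 0.0, 0.0, 0.42]
5 [-0.71, -0.67, 0.05, 0.0, 0.0, 0.42]
6 [-0.73, -0.64, 0.06, 0.0, 0.0, 0.42]
7 [-0.75, -0.62, 0.05, 0.0, 0.0, 0.42]
8 [-0.77, -0.59, 0.06, 0.0, 0.0, 0.42]
9 [-0.79, -0.56, 0.05, 0.0, 0.0, 0.42]
10 [-0.81, -0.54, 0.06, 0.0, 0.0, 0.42]
11 [-0.83, -0.51, 0.05, 0.0, 0.0, 0.42]
12 [-0.85, -0.48, 0.06, 0.0, 0.0, 0.42]
13 [-0.86, -0.45, 0.05, 0.0, 0.0, 0.42]
14 [-0.88, -0.42, 0.06, 0.0, 0.0, 0.42]
15 [-0.89, -0.4, 0.05, 0.0, 0.0, 0.42]
16 [-0.9, -0.36, 0.06, 0.0, 0.0, 0.42]
17 [-0.92, -0.33, 0.05, 0.0, 0.0, 0.42]
18 [-0.93, -0.3, 0.06, 0.0, 0.0, 0.42]
19 [-0.93, -0.27, 0.05, 0.0, 0.0, 0.42]
20 [-0.94, -0.24, 0.06, 0.0, 0.0, 0.42]
21 [-0.95, -0.21, 0.05, 0.0, 0.0, 0.42]
22 [-0.96, -0.18, 0.06, 0.0, 0.0, 0.42]
23 [-0.96, -0.14, 0.05, 0.0, 0.0, 0.42]
24 [-0.97, -0.11, 0.06, 0.0, 0.0, 0.43]
25 [-0.97, -0.08, 0.05, 0.0, 0.0, 0.42]
26 [-0.97, -0.05, 0.06, 0.0, 0.0, 0.43]
27 [-0.97, -0.01, 0.05, 0.0, 0.0, 0.42]
28 [-0.98, 0.02, 0.06, 0.0, 0.0, 0.43]
29 [-0.97, 0.05, 0.05, 0.0, 0.0, 0.42]
30 [-0.97, 0.09, 0.06, 0.0, 0.0, 0.43]
31 [-0.97, 0.12, 0.05, 0.0, 0.0, 0.42]
32 [-0.96, 0.15, 0.06, 0.0, 0.0, 0.43]
33 [-0.96, 0.18, 0.05, 0.0, 0.0, 0.42]
34 [-0.95, 0.22, 0.06, 0.0, 0.0, 0.43]
35 [-0.94, 0.25, 0.05, 0.0, 0.0, 0.42]
36 [-0.94, 0.28, 0.06, 0.0, 0.0, 0.43]
37 [-0.92, 0.31, 0.05, 0.0, 0.0, 0.42]
end [ 0.54051828 -0.17724458  0.18003353] -0.041779458379199955
```

Emit:
{"name": "carry_out", "arguments": {
  "moves": [
    [1,-0.61,-0.75,0.06,0,0,0.42],
    [1,-0.64,-0.73,0.06,0,0,0.42],
    [1,-0.66,-0.71,0.06,0,0,0.42],
    [1,-0.69,-0.69,0.06,0,0,0.42],
    [1,-0.71,-0.67,0.05,0,0,0.42]
  ]
}}

```text
time_s: 1.58
eef_pos: [0.2964, 0.5615, 0.2241]
orientation: [0.263, 0.965, 0.0, 0.0]
wrist_force: [0.2, -0.8, -0.1]
grip_width: 0.0854
finger_force: 0.0
```

Emit:
{"name": "carry_out", "arguments": {
  "moves": [
    [1,-0.73,-0.64,0.06,0,0,0.42],
    [1,-0.75,-0.62,0.05,0,0,0.42],
    [1,-0.77,-0.59,0.06,0,0,0.42],
    [1,-0.79,-0.56,0.05,0,0,0.42],
    [1,-0.81,-0.54,0.06,0,0,0.42]
  ]
}}

```text
time_s: 2.2
eef_pos: [0.3346, 0.4455, 0.217]
orientation: [0.344, 0.939, 0.0, 0.0]
wrist_force: [0.5, -0.2, -0.7]
grip_width: 0.0853
finger_force: 0.0
```

Emit:
{"name": "carry_out", "arguments": {
  "moves": [
    [1,-0.83,-0.51,0.05,0,0,0.42],
    [1,-0.85,-0.48,0.06,0,0,0.42],
    [1,-0.86,-0.45,0.05,0,0,0.42],
    [1,-0.88,-0.42,0.06,0,0,0.42],
    [1,-0.89,-0.4,0.05,0,0,0.42]
  ]
}}

```text
time_s: 2.82
eef_pos: [0.373, 0.3298, 0.2102]
orientation: [0.421, 0.907, 0.0, 0.0]
wrist_force: [0.4, 0.5, -0.1]
grip_width: 0.0854
finger_force: 0.0
```

Emit:
{"name": "carry_out", "arguments": {
  "moves": [
    [1,-0.9,-0.36,0.06,0,0,0.42],
    [1,-0.92,-0.33,0.05,0,0,0.42],
    [1,-0.93,-0.3,0.06,0,0,0.42],
    [1,-0.93,-0.27,0.05,0,0,0.42],
    [1,-0.94,-0.24,0.06,0,0,0.42]
  ]
}}

```text
time_s: 3.45
eef_pos: [0.4115, 0.2145, 0.2033]
orientation: [0.496, 0.868, 0.0, 0.0]
wrist_force: [-0.8, -0.9, 0.1]
grip_width: 0.0852
finger_force: 0.0
```

Emit:
{"name": "carry_out", "arguments": {
  "moves": [
    [1,-0.95,-0.21,0.05,0,0,0.42],
    [1,-0.96,-0.18,0.06,0,0,0.42],
    [1,-0.96,-0.14,0.05,0,0,0.42],
    [1,-0.97,-0.11,0.06,0,0,0.43],
    [1,-0.97,-0.08,0.05,0,0,0.42]
  ]
}}

```text
time_s: 4.08
eef_pos: [0.4494, 0.0989, 0.1965]
orientation: [0.567, 0.823, 0.0, 0.0]
wrist_force: [-0.7, -0.5, 0.7]
grip_width: 0.0853
finger_force: 0.0
```

Emit:
{"name": "carry_out", "arguments": {
  "moves": [
    [1,-0.97,-0.05,0.06,0,0,0.43],
    [1,-0.97,-0.01,0.05,0,0,0.42],
    [1,-0.98,0.02,0.06,0,0,0.43],
    [1,-0.97,0.05,0.05,0,0,0.42],
    [1,-0.97,0.09,0.06,0,0,0.43]
  ]
}}

```text
time_s: 4.7
eef_pos: [0.4873, -0.0167, 0.1895]
orientation: [0.635, 0.772, 0.0, 0.0]
wrist_force: [-0.4, 0.1, -0.4]
grip_width: 0.0853
finger_force: 0.0
```

Emit:
{"name": "carry_out", "arguments": {
  "moves": [
    [1,-0.97,0.12,0.05,0,0,0.42],
    [1,-0.96,0.15,0.06,0,0,0.43],
    [1,-0.96,0.18,0.05,0,0,0.42],
    [1,-0.95,0.22,0.06,0,0,0.43],
    [1,-0.94,0.25,0.05,0,0,0.42]
  ]
}}

```text
time_s: 5.32
eef_pos: [0.5252, -0.1324, 0.1827]
orientation: [0.699, 0.716, -0.0, -0.0]
wrist_force: [0.4, 0.2, -0.8]
grip_width: 0.0856
finger_force: 0.0
```

Emit:
{"name": "carry_out", "arguments": {
  "moves": [
    [1,-0.94,0.28,0.06,0,0,0.43],
    [1,-0.92,0.31,0.05,0,0,0.42],
    [1,0,0,0,0,0,0],
    [1,0,0,0,0,0,0],
    [1,0,0,0,0,0,0]
  ]
}}

```text
time_s: 5.95
eef_pos: [0.5403, -0.1759, 0.1799]
orientation: [0.721, 0.693, 0.0, -0.001]
wrist_force: [0.2, 0.1, -0.6]
grip_width: 0.0855
finger_force: 0.0
```

Run:
```python
from h import *
st(); ci=camera_info("wrist"); im=capture("wrist"); cv2.imwrite("pics/w1.png",im)
R=np.array(ci["R"]);print("cam",-R.T@np.array(ci["t"]),R[2])
r=[(d["extent"],d["score"]) for d in find_in("knob","wrist")];print(r)
b,g,rr=[im[...,i].astype(int) for i in range(3)]
m=(rr>110)&(g<80)&(b<80);ys,xs=np.nonzero(m)
if len(xs):
    print("red",xs.min(),xs.max(),ys.min(),ys.max())
print("pred knob top",proj("wrist",[.5406,-.1773,.104],ci))
plan([0.5406,-0.1773,0.105],-0.042)
```

```text
t 5.95 [ 0.5403 -0.1759  0.1799] yaw -0.0401 F [ 0.2  0.1 -0.6] T [ 0.01 -0.04  0.03] w 0.0855 ff 0.0 q [-0.07  0.49  0.42  2.02 -0.31  0.69  0.51]
cam [ 0.54310528 -0.10751047  0.32349597] [-0.01011176 -0.27121999 -0.96246427]
[([298.5, 223.1, 344.0, 272.0], 0.92), ([227.2, 356.4, 297.1, 434.5], 0.66)]
red 299 589 207 337
pred knob top [321.46212628 250.22894736]
now [ 0.5404 -0.1761  0.18  ] yaw -0.0402 dyaw -0.0018 d [ 0.0002 -0.0012 -0.075 ]
1 [-0.01, 0.0, 0.75, 0.0, 0.0, 0.01]
2 [-0.01, 0.0, 0.75, 0.0, 0.0, 0.0]
3 [-0.01, 0.01, 0.75, 0.0, 0.0, 0.01]
4 [-0.02, 0.0, 0.75, 0.0, 0.0, 0.0]
end [ 0.54056811 -0.17736257  0.10502732] -0.04179466303484798
```

View pics/w1.png

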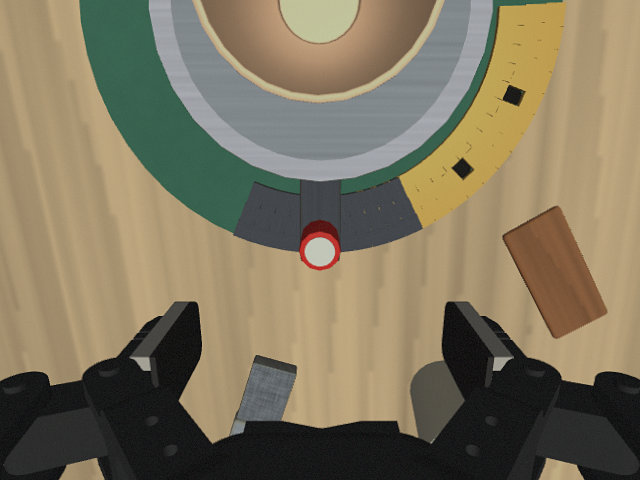

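The wrist picture shows the knob's spot at (320,252), within 1 mm of the prediction, and the brass holes at (462,168) and (513,95). I'll cross-check the angle from this view, then descend.

Run:
```python
from h import *
from scipy.optimize import least_squares
im=cv2.imread("pics/w1.png");ci=camera_info("wrist")
v=im.max(2)
def cen(u0,v0,m,rad):
    U,V=np.meshgrid(np.arange(640),np.arange(480));k=m&(np.hypot(U-u0,V-v0)<rad);return U[k].mean(),V[k].mean(),k.sum()
h1=cen(462,168,v<60,14);h2=cen(513,95,v<60,14);kn=cen(320,252,im.min(2)>150,16);print(h1,h2,kn)
P=[at("wrist",kn[0],kn[1],.104,ci)[:2],at("wrist",h1[0],h1[1],.05,ci)[:2],at("wrist",h2[0],h2[1],.05,ci)[:2]]
print(P)
f=least_squares(lambda c:[np.hypot(*(p-c))-.13 for p in P],[.546,-.047]);C=f.x;print(C,f.fun)
for C in [f.x,np.array([.54614,-.04713])+P[0]-[.54064,-.17735]]:
    a=[np.arctan2(*(p-C)[::-1]) for p in P];print("angles",a,"rel",a[1]-a[0],a[2]-a[0])
```

```text
(np.float64(461.92270531400965), np.float64(168.0048309178744), np.int64(207)) (np.float64(512.4669421487604), np.float64(94.95867768595042), np.int64(242)) (np.float64(319.49848942598186), np.float64(251.3882175226586), np.int64(662))
[array([ 0.53965137, -0.17821854]), array([ 0.63605442, -0.14112234]), array([ 0.66603595, -0.09596955])]
[ 0.54506002 -0.04831865] [ 1.24397177e-05 -2.88248245e-05  2.22456272e-05]
angles [np.float64(-1.6124093466339722), np.float64(-0.7952417406374165), np.float64(-0.37522587912492256)] rel 0.8171676059965557 1.2371834675090496
angles [np.float64(-1.6130074542450796), np.float64(-0.7974651200289816), np.float64(-0.3777734074327941)] rel 0.815542334216098 1.2352340468122855
```

Emit:
{"name": "carry_out", "arguments": {
  "moves": [
    [1,-0.01,-0.01,0.75,0,0,0.01],
    [1,-0.01,-0.01,0.75,0,0,0],
    [1,-0.01,0,0.75,0,0,0.01],
    [1,-0.01,0,0.75,0,0,0],
    [1,0,0,0,0,0,0]
  ]
}}

```text
time_s: 6.68
eef_pos: [0.5389, -0.1777, 0.1035]
orientation: [0.722, 0.692, -0.001, -0.001]
wrist_force: [-0.6, 0.0, -0.2]
grip_width: 0.0856
finger_force: 0.0
```

Emit:
{"name": "carry_out", "arguments": {
  "moves": [
    [1,0,0.04,0.5,0,0,0],
    [1,0,0,0.5,0,0,0],
    [-0.22,0,0,0,0,0,0],
    [-0.22,0,0,0,0,0,0],
    [-0.22,0,0,0,0,0,0]
  ]
}}

```text
time_s: 7.3
eef_pos: [0.5413, -0.1784, 0.0804]
orientation: [0.722, 0.692, 0.0, 0.0]
wrist_force: [-0.2, -0.3, -0.3]
grip_width: 0.0343
finger_force: 0.0
```

Run:
```python
from h import *
st(); ci=camera_info("wrist"); im=capture("wrist"); cv2.imwrite("pics/w2.png",im[150:480,150:490])
m=(im.min(2)>150)&(np.hypot(np.arange(640)[None]-320,np.arange(480)[:,None]-330)<110)
n,l,s,c=cv2.connectedComponentsWithStats(m.astype(np.uint8));
for i in range(1,n):
    if s[i,4]>100: print(s[i],c[i],at("wrist",*c[i],.104,ci))
```

```text
t 7.3 [ 0.5413 -0.1784  0.0804] yaw -0.0435 F [-0.2 -0.3 -0.3] T [ 0.03  0.   -0.03] w 0.0343 ff 0.0 q [ 0.01  0.64  0.32  2.07 -0.41  0.49  0.59]
[ 289  315   52   47 1917] [314.51747522 337.81481481] [ 0.53925036 -0.17820787  0.104     ]
[340 314  26 110 464] [349.47413793 381.78017241] [ 0.55033533 -0.19549222  0.104     ]
[295 363  16  38 139] [302.5323741  379.66906475] [ 0.53441793 -0.19394148  0.104     ]
[353 365  11  25 109] [357.35779817 377.03669725] [ 0.55305231 -0.19374813  0.104     ]
```

View pics/w2.png

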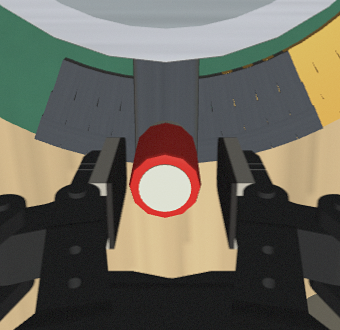

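The knob is about 8 px (2–2.5 mm) left of the finger midline, so I shift along tool −y before closing.

Emit:
{"name": "carry_out", "arguments": {
  "moves": [
    [-0.22,0,-0.09,0.1,0,0,0],
    [-0.22,0,0,0,0,0,0],
    [-0.34,0,0,0,0,0,0],
    [-0.34,0,0,0,0,0,0],
    [-0.34,0,0,0,0,0,0]
  ]
}}

```text
time_s: 7.98
eef_pos: [0.5388, -0.1781, 0.0776]
orientation: [0.722, 0.692, 0.0, 0.0]
wrist_force: [0.3, -0.3, 0.1]
grip_width: 0.0279
finger_force: 0.0
```

Run:
```python
from h import *
st(); ci=camera_info("wrist"); im=capture("wrist"); cv2.imwrite("pics/w3.png",cv2.resize(im[260:430,230:420],None,fx=3,fy=3))
```

```text
t 7.97 [ 0.5388 -0.1781  0.0776] yaw -0.0433 F [ 0.3 -0.3  0.1] T [-0.   -0.01  0.02] w 0.0279 ff 0.0 q [ 0.02  0.64  0.31  2.08 -0.41  0.48  0.59]
```

View pics/w3.png

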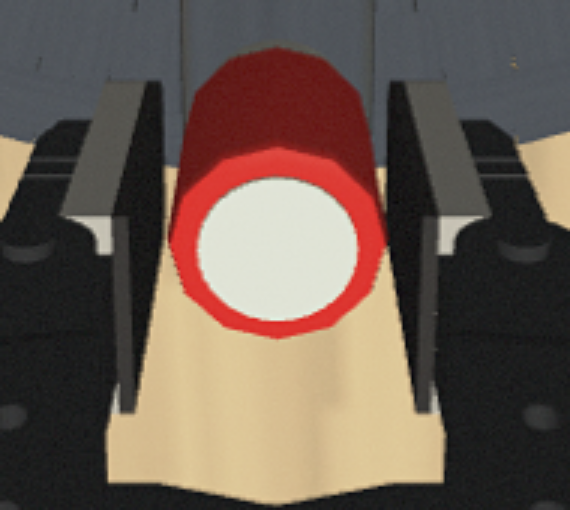

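Centred now: knob middle at crop x 277, finger gap middle at 275. I'll close.

Emit:
{"name": "carry_out", "arguments": {
  "moves": [
    [-0.4,0,0,0,0,0,0],
    [-0.42,0,0,0,0,0,0],
    [-0.44,0,0,0,0,0,0],
    [-0.5,0,0,0,0,0,0],
    [-0.7,0,0,0,0,0,0]
  ]
}}

```text
time_s: 8.65
eef_pos: [0.5389, -0.1782, 0.0778]
orientation: [0.722, 0.692, 0.0, 0.0]
wrist_force: [-0.6, -0.6, 3.0]
grip_width: 0.0221
finger_force: 58.6
```

```bash
python3 -c "
from h import *
st()"
```

```text
t 8.65 [ 0.5389 -0.1782  0.0778] yaw -0.0434 F [-0.6 -0.6  3. ] T [ 0.12  0.01 -0.  ] w 0.0221 ff 58.56628239154816 q [ 0.02  0.64  0.31  2.08 -0.41  0.48  0.59]
```

Emit:
{"name": "carry_out", "arguments": {
  "moves": [
    [-0.7,0,0,-0.16,0,0,0],
    [-0.7,0,0,-0.16,0,0,0],
    [-0.7,0,0,-0.16,0,0,0],
    [-0.7,0,0,-0.18,0,0,0],
    [-0.7,0,0,0,0,0,0]
  ]
}}

```text
time_s: 9.28
eef_pos: [0.5385, -0.1781, 0.0941]
orientation: [0.722, 0.692, -0.0, -0.0]
wrist_force: [1.2, -1.3, -8.5]
grip_width: 0.0224
finger_force: 59.1
```

Run:
```python
from h import *
st()
s=ctrl.observe();p=np.array(s["eef_pos"])
im=capture("scene");ci=camera_info("scene");b,g,r=[im[...,i].astype(int) for i in range(3)]
m=(r>120)&(g<60)&(b<60);m[:200]=0;m[260:]=0;m[:,:200]=0;m[:,260:]=0
ys,xs=np.nonzero(m);print("red rows",ys.min(),ys.max(),xs.min(),xs.max(),[ (z,proj("scene",[.5395,-.178,z],ci).round(1)) for z in (.074,.104,.121)])
# plan in arc: centre from knob
for C in ([.545,-.0483],[.5461-.0010,-.0471-.0008]):
    v=p[:2]-C;print(C,np.hypot(*v),np.arctan2(v[1],v[0]))
```

```text
t 9.28 [ 0.5385 -0.1781  0.0941] yaw -0.0434 F [ 1.2 -1.3 -8.5] T [-0.23 -0.25 -0.1 ] w 0.0224 ff 59.115362763404846 q [ 0.    0.62  0.33  2.07 -0.39  0.51  0.58]Traceback (most recent call last):
  File "<stdin>", line 6, in <module>
    return umr_minimum(a, axis, None, out, keepdims, initial, where)
ValueError: zero-size array to reduction operation minimum which has no identity
```

Emit:
{"name": "carry_out", "arguments": {
  "moves": [
    [-0.7,0.004,0.2,0,0,0,-0.5],
    [-0.7,0.004,0.2,0,0,0,-0.5],
    [-0.7,0.004,0.21,0,0,0,-0.5],
    [-0.7,0.004,0.21,0,0,0,-0.5],
    [-0.7,0.004,0.21,0,0,0,-0.5]
  ]
}}

```text
time_s: 9.95
eef_pos: [0.5646, -0.1768, 0.0939]
orientation: [0.649, 0.761, -0.0, -0.0]
wrist_force: [0.3, -1.2, -9.0]
grip_width: 0.0219
finger_force: 59.1
```

```bash
cat >> h.py <<'E'
C=np.array([0.5442,-0.0483])
def arc():
    st();p=np.array(ctrl.observe()["eef_pos"]);v=p[:2]-C;a=np.arctan2(v[1],v[0]);print("r",np.hypot(*v),"wheel",a+1.613)
    F=np.array(ctrl.observe()["wrist_force"]);print("Frad",F[:2]@v/np.hypot(*v),"Ftan",F[1]*np.cos(a)-F[0]*np.sin(a))
def arcplan(rel,n,dz=0.):
    p=np.array(ctrl.observe()["eef_pos"]);a=rel-1.613;plan([*(C+.13*np.array([np.cos(a),np.sin(a)])),p[2]+dz],a+np.pi/2,n)
E
python3 -c "
from h import *
arc()"
```

```text
t 9.95 [ 0.5646 -0.1768  0.0939] yaw 0.1593 F [ 0.3 -1.2 -9. ] T [-0.33 -0.08 -0.16] w 0.0219 ff 59.07673001289368 q [ 0.03  0.63  0.28  2.02 -0.33  0.54  0.7 ]
r 0.1300706874656872 wheel 0.19932819246467703
Frad 1.2398170749937516 Ftan 0.15255546666265984
```

Low side forces, so I continue.

Emit:
{"name": "carry_out", "arguments": {
  "moves": [
    [-0.7,0.004,0.21,0,0,0,-0.51],
    [-0.7,0.004,0.21,0,0,0,-0.51],
    [-0.7,0.004,0.21,0,0,0,-0.51],
    [-0.7,0.004,0.21,0,0,0,-0.51],
    [-0.7,0.004,0.21,0,0,0,-0.51]
  ]
}}

```text
time_s: 10.58
eef_pos: [0.5904, -0.1701, 0.0941]
orientation: [0.568, 0.823, 0.0, 0.0]
wrist_force: [2.8, -2.1, -8.5]
grip_width: 0.0221
finger_force: 59.1
```

Emit:
{"name": "carry_out", "arguments": {
  "moves": [
    [-0.7,0.004,0.21,0,0,0,-0.51],
    [-0.7,0.004,0.21,0,0,0,-0.51],
    [-0.7,0.004,0.21,0,0,0,-0.51],
    [-0.7,0.004,0.21,0,0,0,-0.51],
    [-0.7,0.004,0.21,0,0,0,-0.51]
  ]
}}

```text
time_s: 11.2
eef_pos: [0.6141, -0.1584, 0.0942]
orientation: [0.481, 0.877, 0.0, 0.001]
wrist_force: [2.9, -3.2, -9.7]
grip_width: 0.0222
finger_force: 59.1
```

```bash
python3 -c "
from h import *
arc();arcplan(0.813,5)"
```

```text
t 11.2 [ 0.6141 -0.1584  0.0942] yaw 0.5671 F [ 2.9 -3.2 -9.7] T [-0.5  -0.52 -0.28] w 0.0222 ff 59.07061815261841 q [ 0.05  0.66  0.18  1.92 -0.2   0.58  0.94]
r 0.13042186539018477 wheel 0.6075884737284234
Frad 4.283536634696949 Ftan 0.7335043085646438
now [ 0.6141 -0.1584  0.0942] yaw 0.5671 dyaw 0.2037 d [0.0207 0.0169 0.    ]
1 [0.02, 0.21, -0.0, 0.0, 0.0, -0.51]
2 [0.02, 0.21, -0.0, 0.0, 0.0, -0.51]
3 [0.01, 0.22, -0.0, 0.0, 0.0, -0.51]
4 [-0.0, 0.21, -0.0, 0.0, 0.0, -0.51]
5 [-0.01, 0.22, -0.0, 0.0, 0.0, -0.51]
end [ 0.63480255 -0.14143064  0.09421079] 0.7710897167099595
```

Emit:
{"name": "carry_out", "arguments": {
  "moves": [
    [-0.7,0,0.21,0,0,0,-0.51],
    [-0.7,0,0.21,0,0,0,-0.51],
    [-0.7,0,0.21,0,0,0,-0.51],
    [-0.7,0,0.21,0,0,0,-0.51],
    [-0.7,0,0.2,0,0,0,-0.5]
  ]
}}

```text
time_s: 11.82
eef_pos: [0.6348, -0.1424, 0.0942]
orientation: [0.39, 0.921, 0.0, 0.001]
wrist_force: [4.1, -2.1, -9.0]
grip_width: 0.0222
finger_force: 59.1
```

Run:
```python
from h import *
arc();arcplan(0.813,1)
im=capture("top");ci=camera_info("top");cv2.imwrite("pics/t2.png",cv2.resize(im[195:355,260:430],None,fx=3.5,fy=3.5))
```

```text
t 11.82 [ 0.6348 -0.1424  0.0942] yaw 0.7704 F [ 4.1 -2.1 -9. ] T [-0.47 -0.91 -0.32] w 0.0222 ff 59.11441504955292 q [ 0.06  0.67  0.13  1.88 -0.15  0.6   1.06]
r 0.13061966765911065 wheel 0.8081818566286402
Frad 4.358409196915605 Ftan 1.4428333671274
now [ 0.6348 -0.1424  0.0942] yaw 0.7704 dyaw 0.0004 d [0.     0.0009 0.    ]
1 [0.02, 0.03, -0.0, 0.0, 0.0, -0.0]
end [ 0.63494107 -0.14155706  0.09423702] 0.7704265283437773
```

View pics/t2.png

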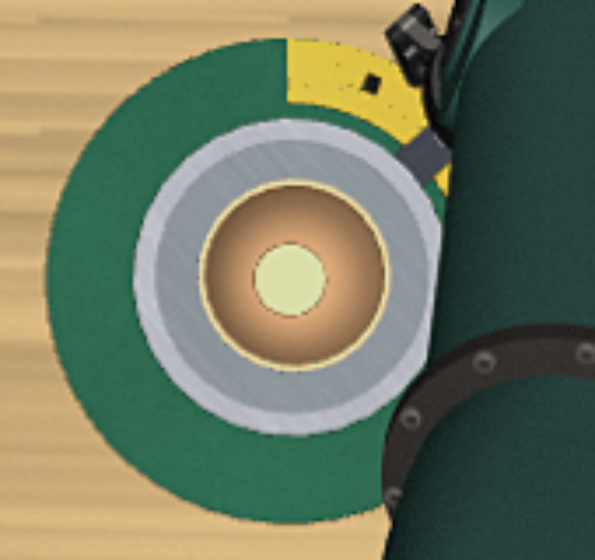

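The bracket is at the first brass hole, the second hole is still free further on, and the bowl is centred. I lower to just above the brass and let go slightly.

Emit:
{"name": "carry_out", "arguments": {
  "moves": [
    [-0.7,-0.01,0.02,0.06,0,0,0],
    [-0.7,0,0,0.06,0,0,0],
    [-0.7,0,0,0,0,0,0],
    [-0.2,0,0,0,0,0,0],
    [-0.2,0,0,0,0,0,0]
  ]
}}

```text
time_s: 12.5
eef_pos: [0.6333, -0.1419, 0.0915]
orientation: [0.39, 0.921, -0.0, -0.001]
wrist_force: [0.7, 0.5, -0.8]
grip_width: 0.0342
finger_force: 0.0
```

Run:
```python
from h import *
arc(); ci=camera_info("wrist"); im=capture("wrist"); cv2.imwrite("pics/w4.png",im[200:480,150:490])
d=find_in("knob","wrist");print([(x["extent"],x["score"]) for x in d])
m=(im.min(2)>150)&(np.hypot(np.arange(640)[None]-318,np.arange(480)[:,None]-335)<70)
n,l,s,c=cv2.connectedComponentsWithStats(m.astype(np.uint8));i=1+s[1:,4].argmax();print("spot",s[i],c[i])
for z in (.104,.116,.118): print(z,at("wrist",*c[i],z,ci))
im=capture("scene");print([(x["extent"],x["score"]) for x in find_in("knob","scene")])
```

```text
t 12.5 [ 0.6333 -0.1419  0.0915] yaw 0.7687 F [ 0.7  0.5 -0.8] T [-0.02 -0.01 -0.07] w 0.0342 ff 0.0 q [ 0.06  0.67  0.13  1.88 -0.15  0.6   1.06]
r 0.12926397246228796 wheel 0.8028034935985844
Frad 0.14802686994221453 Ftan 0.843006954449772
[([292.4, 268.0, 362.0, 355.9], 0.68)]
spot [ 302  304   48   44 1641] [325.19804997 325.71907374]
0.104 [ 0.63531531 -0.14214266  0.104     ]
0.116 [ 0.63078185 -0.13763524  0.116     ]
0.118 [ 0.63002627 -0.136884    0.118     ]
[([228.2, 230.3, 311.1, 278.7], 0.68), ([420.4, 189.4, 430.8, 194.9], 0.61), ([251.7, 243.7, 265.0, 260.3], 0.5)]
```

View pics/w4.png

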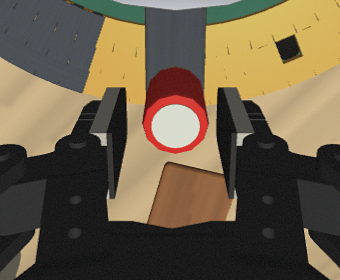

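The pin has dropped: spot width 48 px and the radius (131 mm at z = 0.104) fit the home height, not resting on brass. The knob is free between the fingers. Now open and retreat up.

Emit:
{"name": "carry_out", "arguments": {
  "moves": [
    [0.3,0,0.02,0,0,0,0],
    [0.3,0,0,0,0,0,0],
    [0.3,0,0,-0.6,0,0,0],
    [0.3,0,0,-1,0,0,0],
    [0.3,0,0,-1,0,0,0]
  ]
}}

```text
time_s: 13.32
eef_pos: [0.635, -0.1423, 0.1577]
orientation: [0.391, 0.92, 0.0, 0.0]
wrist_force: [0.3, -0.1, -0.5]
grip_width: 0.0555
finger_force: 0.0
```

Emit:
{"name": "carry_out", "arguments": {
  "moves": [
    [0.3,0,0,-1,0,0,0],
    [0.3,-0.5,0,-1,0,0,0],
    [0.3,-0.5,0,-0.5,0,0,0],
    [0.3,0,0,0,0,0,0],
    [0.3,0,0,0,0,0,0]
  ]
}}

```text
time_s: 13.95
eef_pos: [0.6512, -0.1597, 0.2175]
orientation: [0.391, 0.92, -0.0, -0.001]
wrist_force: [-0.9, 0.4, -0.1]
grip_width: 0.0559
finger_force: 0.0
```

Run:
```python
from h import *
st(); ci=camera_info("wrist"); im=capture("wrist"); sc=capture("scene");cs=camera_info("scene")
cv2.imwrite("pics/f.png",np.hstack([cv2.resize(im,(400,300)),cv2.resize(sc[170:320,180:380],(400,300))]))
d=find_in("knob","wrist")[0]["extent"];print(d)
U,V=np.meshgrid(np.arange(640),np.arange(480));m=(im.min(2)>150)&(U>d[0])&(U<d[2])&(V>d[1])&(V<d[3])
c=np.array([U[m].mean(),V[m].mean()])
for z in (.104,.116):
    p=at("wrist",*c,z,ci)[:2]-C;print(z,np.hypot(*p),np.arctan2(p[1],p[0])+1.613)
b,g,r=[sc[...,i].astype(int) for i in range(3)]
m=(r>100)&(g<60)&(b<60);m[:200]=0;m[275:]=0;m[:,:220]=0;m[:,290:]=0;ys,xs=np.nonzero(m)
if len(xs): print("red scene",xs.min(),xs.max(),ys.min(),ys.max(),[(z,proj("scene",[.6353,-.1421,z],cs).round(1)) for z in (.074,.104,.086,.116)])
```

```text
t 13.95 [ 0.6512 -0.1597  0.2175] yaw 0.7678 F [-0.9  0.4 -0.1] T [ 0.04  0.03 -0.03] w 0.0559 ff 0.0 q [ 0.06  0.54  0.17  1.75 -0.12  0.86  1.05]
[307.4, 171.6, 343.8, 214.0]
0.104 0.13042501556215225 0.8135782024401929
0.116 0.12835918266403185 0.8132969704892812
red scene 253 263 247 260 [(0.074, array([258.6, 258.6])), (0.104, array([257.7, 246.6])), (0.086, array([258.2, 253.8])), (0.116, array([257.4, 241.8]))]
```

View pics/f.png

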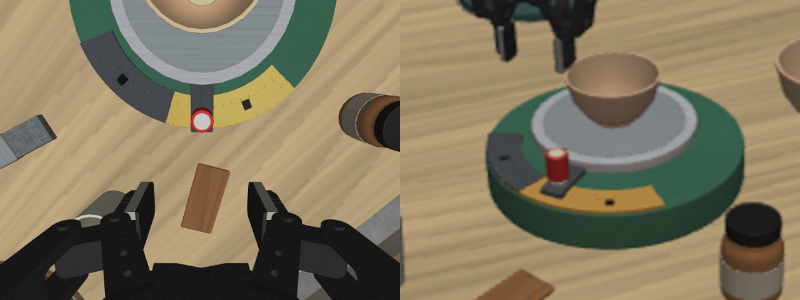

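The knob's red spans rows 247–260 in the scene view, matching the home height (247–259). The bracket sits over the first brass hole, the start hole is empty, the bowl is centred and the gripper is clear, so I hand it in.

```bash
python3 -c "
from station import close_job
print(close_job())"
```

```text
the job is handed in; nothing more can be done
None
```

The pin is fully home in the first brass hole, with the wheel turned about 0.81 rad counter-clockwise, the bowl still centred, the knob released and the job handed in at about 14 s; `close_job()` returned no verdict.

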